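# Thread the tool hanger onto the bench rail and lock it in the catch

### The arm

A 6-joint arm with a two-finger parallel gripper is mounted at the origin on the work surface. World frame = base frame: x ahead of the robot, y to its left, z up, the work surface at z = 0. Lengths are in m, angles in rad, forces in N, time in s.
With the tool pointing down it reaches from about 0.25 to 0.725 m from the base axis. Payload 4 kg.
Tool frame: the origin (TCP) lies between the finger pads; the fingertips stand 8 mm ahead of it and the grasp point (between the pads) lies 11 mm behind it (bot.tip_reach is the distance from the TCP to the fingertips, in m); z points along the fingers, y is the line along which they close (so a half turn about z gives the same grasp; the last joint's range is limited). The gripper opens to 85 mm and grips with 20 to 120 N. Pads are 22 mm wide; open, the fingers measure 114 mm over their backs; the gripper's body (76 mm by 85 mm) begins 54 mm behind the grasp point. The pads swing forward as they close: fully open they stand 13 mm farther back than shut.
Start: joints at [1.278, 0.241, 0.005, 1.335, 0, 1.571], TCP at [0.144, 0.479, 0.206] pointing down, gripper open.
Joint ranges: [-2.72, 2.72], [-1.05, 1.87], [-1.09, 1.28], [-1.99, 2.15], [-1.42, 1.44], [-3.14, 3.14]. Speed limits (rad/s): [2.79, 2.79, 3.14, 3.14, 3.14, 3.14].

### API

Orientations are given as a unit quaternion [x, y, z, w].
In Python, from workcell import bot gives the robot as it stands.
- The arm moves only by the tool move_arm, never from a script. Its argument "deltas" is a list of rows, each a list of 7 numbers: the opening, from 0 (shut) to 1 (fully open), then the shift along the tool's x, y, z in mm, then the turn, a rotation vector about the tool's x, y, z in degrees. In form: [[gripper, tx, ty, tz, ax, ay, az], ...]. A call has 1 to 10 rows; each row shifts and turns the commanded pose from where the row before left it, along the tool's axes as they then stand; what a row does not reach is not made up. A row lasts 1/12 s, in which the tool goes at most 41.7 mm and 7.16 degrees, less where a joint would pass 70% of its speed; a pose out of reach is approached as far as the arm can. A call is refused whole if a number of a shift passes 41.7 or a number of a turn 7.16, either way. A call with a gripper value outside its range is refused whole. The fingers move at their own pace and stop on an object; the grip force is fixed at half the most. Time passes only in rows, so rows that do not move let the fingers close. It gives the time, the measured TCP pose, the force, the opening and the grip force at its end, in the units of the state.
- bot.get_obs(): the state, without advancing time (a new reading comes with each control period).
- bot.camera(name): name is "side" or "top" or "wrist"; returns the picture (480x640x3 uint8, blue, green, red); there is no depth.
- bot.calibration(name): a dict with "K" (3x3 intrinsics, pixels), "position" and "orientation" of the camera in the world. Camera axes: x right, y down, z forward; pixel columns grow to the right and rows downward; lengths in m; the calibration is good to about 2 mm. A picture is of the moment at which its call begins: read the wrist's pose just before it. calibration takes no time and is no camera call; for the wrist camera it gives the pose at the moment of the call.
- bot.job_done(): hands the job in; it is judged then, once.
Trained networks look in the newest picture that a camera, given by its name, has taken for a name from the list of things; names that differ only in an ending like _2 or _b are one class to them, and where a whole thing is asked for, a point or a joint stands for the part that bears it (a point fixed in the world has none). Each returns a list of dicts, best first, with "conf" (0 to 1); they miss things now and then, are a little off and sometimes report something else, mostly with a low value. They report only what shows in the picture. A call takes as long as a camera call. They do not tell look-alikes from the thing itself.
- bot.outline_of(query, camera): "pixels" (480x640 bool, what is visible of it) and "rect" ([left, top, width, height] in pixels, round what is visible of it).
The state is a dict: "clock": time; "joint_pos": joint angles; "joint_vel": joint speeds; "tau": joint torques, N m; "eef_pos": TCP position; "tool_rot": TCP orientation; "ft_force": force on the tool from outside, world axes, zero at the start; "ft_torque": the same for the moment, N m; "grip_width": finger opening in m; "grasp_force": force on a finger pad.
Only numpy, scipy, OpenCV 4.12 (cv2) and the standard library are available. Lean on these libraries where they do the work, as an engineer would, in place of code of your own. Each camera call takes 0.05 s, during which the arm holds its last target. There are 200 camera calls.

### The job

Pick up the aluminium tool hanger, thread it onto the open end of the bench rail with its hook on the robot's side, and slide it along until the spring catch snaps shut behind its lug and holds it pressed against the rubber bumper. Do it gently: do not wedge the hanger hard on the rail or ram the bumper to its end. Leave the wooden mould and the tape roll where they are.

Things in the scene. Friction and masses are not known exactly. Their poses are not given: they have to be found in the camera images.
- hanger: Aluminium saddle, 49 mm wide (x), 60 long (y), 22 high, 0.2-0.33 kg, upright on the bench. Origin: centre of underside; z up, y the slide direction, +y end enters the rail first. C-section open below: tunnel along y 39 wide, 5 to 14 above the origin, over two lips that leave a 14 wide slot. Hook on its -x side, lug on its +x side (all sizes here in mm)
- rib (a point): Middle of the hanger's gripping rib, 48 above its origin. The upright rib stands on the saddle: 12 thick (x), 50 long (y), from 22 to 67 above the origin
- hook_tip (a point): Turned-up tip of the hanger's steel hook rod, at (-78, 0, 28) in the hanger's frame; the rod lies along -x, out to 82. On the rail it must be on the rail's -x side, the robot's side
- lug (a point): Catch lug on the hanger's +x cheek, this point at (31, 16, 11) in its frame. The lug reaches x = 36.5, from y = +10 (flat rear face, held by the catch) to y = +26 (rounded front), 6 to 16 high
- rail: Fixed steel T-rail on two posts. Origin: on the bench straight below the tip of the open end; +y runs level along the rail from the open end inwards, z up. Flange 36 wide (x), 6 thick, 320 long, top at z = 180. Web 8 thick below it from y = 35 on, down to z = 114, then 30 wide posts. Foot plate 100 wide, 8 thick, from y = 50 on
- rail_mouth (a point): Tip of the rail's open end on the flange's top face (0, 0, 180 in the rail's frame). The end is a half round of radius 18. The hanger has 1.5 play to either side and 3 in height: resting on the flange its origin is 166 high; it enters best at 167.5
- bumper (a joint): Travel (m) of the stop's rubber bumper, 0 free, 0.012 fully in. The grey stop is clamped at an unmeasured place: the bumper's face, which the saddle's front meets, is 150 to 240 along the rail from its open end: find it by feel or sight. 2.4 N to start, 1.2 N per mm more. Over 9 mm (13 N) is ramming; latched it stays 2 to 4 mm in
- catch (a joint): Angle (rad) of the sprung steel catch on the stop's +x side, 0 shut, growing as it swings to +x. Its arm reaches 42 from the bumper's face towards the open end. The lug pushes its ramp out to about 0.1 rad over 20 of sliding (2 to 5 N); the tooth snaps in behind the lug when the bumper is about 4 mm in (about 7 N, rail and catch friction 1 to 5 N more)
- mould: Bystander: dark wooden mould block, 56 x 56 x 45 high; origin at the centre of its underside
- tape: Bystander: roll of cardboard-brown tape lying flat, 60 across, 25 high; origin at the centre of its underside
Things that resemble listed ones, but are neither listed nor needed, are in the scene too. What is shaped like the hanger but blue, pink or red is not meant.

How it is judged:
On the way, in this order (a step that is already met when the one before it is completed fails the run):
1. the hanger is lifted off the bench (height (world z) of hanger above 0.06 m), for 0.1 s.
2. the hanger is threaded on the rail's open end, hook on the robot's side, not yet at the catch (y of hanger in the frame of rail between 0.015 and 0.08 m and x of hanger in the frame of rail between -0.006 and 0.006 m and height (world z) of hanger between 0.16 and 0.173 m and x of hook_tip in the frame of rail below -0.05 m), for 0.1 s.
At the end, for the whole second after the job is handed in: The hanger is on the rail, upright and at rest, its hook on the robot's side (rail -x), held by the shut catch (below 0.05 rad) so that the bumper stays pushed in by 1.2 to 7 mm (value of joint bumper between 0.0012 and 0.007 m and value of joint catch below 0.05 rad and x of hanger in the frame of rail between -0.006 and 0.006 m and x of hook_tip in the frame of rail below -0.05 m and y of hanger in the frame of rail above 0.1 m and height (world z) of hanger between 0.16 and 0.173 m and angle between hanger's own z axis and vertical below 0.12 rad and linear speed of hanger below 0.02 m/s); the robot touches nothing.
It fails at once if the bumper is rammed: pushed in more than 9 mm (value of joint bumper above 0.009 m).
It fails at once if the hanger is wedged on the rail with more than 25 N (contact force between hanger and rail above 25 N).
It fails at once if the wooden mould is moved more than 30 mm (distance of mould from where it was at the start of the episode above 0.03 m).
It fails at once if the tape roll is moved more than 30 mm (distance of tape from where it was at the start of the episode above 0.03 m).
It also fails if it takes over 70 s, if anything falls off the work surface, if the arm or the gripper's body presses on something with over 40 N, if the wrist force passes 120 N, or if a joint passes its speed limit or range.

## Working session

There is one attempt and no reset: what is moved stays moved. The work goes in short steps, Python scripts to look and compute and a tool call to move; the robot and the scene stay as the last step left them, time stands still between calls to the robot, and variables do not carry over. Pictures are saved under pics/ and viewed, at most 10 in all, crops included, and the job is handed in when it is done.

Besides the shell and the picture viewer there is one more tool, called after "Emit:" by a JSON object that holds its "method" and its "body", one argument or row to a line. move_arm: Moves the arm, as the interface text tells. Its arguments: {"type":"object","properties":{"deltas":{"type":"array","items":{"type":"array","items":{"type":"number"}}}},"required":["deltas"]}

```bash
mkdir -p pics
cat > h.py <<'E'
import numpy as np, cv2
from scipy.spatial.transform import Rotation as R
from workcell import bot
def ray(c,uv):
    K=np.array(c["K"]);d=np.linalg.inv(K)@np.array([uv[0],uv[1],1.])
    return np.array(c["position"]),R.from_quat(c["orientation"]).as_matrix()@d
def onz(c,uv,z):
    p,d=ray(c,uv);return p+d*(z-p[2])/d[2]
def proj(c,P):
    q=R.from_quat(c["orientation"]).as_matrix().T@(np.atleast_2d(P)-np.array(c["position"])).T
    q=np.array(c["K"])@q;return (q[:2]/q[2]).T
def tri(rs):
    A=0;b=0
    for p,d in rs:
        d=d/np.linalg.norm(d);M=np.eye(3)-np.outer(d,d);A=A+M;b=b+M@p
    return np.linalg.solve(A,b)
E
python3 - <<'E'
from h import *
for n in ("top","side"):
    im=bot.camera(n);cv2.imwrite(f"pics/{n}0.png",im)
    c=bot.calibration(n);print(n,np.round(c["position"],3),np.round(c["orientation"],3),np.round(np.array(c["K"])[[0,1,0],[0,1,2]],1))
    for q in("hanger","rail","bumper","catch","mould","tape"):
        for o in bot.outline_of(q,n)[:4]:print(q,round(o["conf"],2),o["rect"])
o=bot.get_obs();print({k:np.round(v,3) for k,v in o.items()})
E
```

```text
top [ 0.23  -0.174  1.441] [ 0.713 -0.696  0.059 -0.058] [590.6 590.6 311.1]
hanger 0.96 [318.4, 240.3, 22.6, 54.5]
hanger 0.89 [352.6, 301.3, 45.5, 30.0]
hanger 0.71 [261.3, 255.8, 39.1, 27.9]
hanger 0.7 [302.3, 182.1, 49.5, 29.7]
rail 0.62 [117.8, 167.6, 146.8, 64.4]
bumper 0.65 [142.6, 175.9, 15.6, 13.9]
catch 0.55 [140.9, 170.6, 32.8, 2.7]
catch 0.49 [382.8, 240.6, 26.7, 24.0]
mould 0.9 [381.1, 241.0, 29.7, 24.9]
tape 0.65 [374.0, 176.0, 24.1, 27.2]
side [-0.126 -0.866  0.705] [ 0.821 -0.292  0.164 -0.463] [528.1 528.1 315. ]
hanger 0.82 [347.2, 256.1, 43.1, 45.8]
hanger 0.66 [292.1, 287.2, 50.9, 43.5]
hanger 0.61 [291.3, 342.5, 33.4, 57.1]
hanger 0.61 [465.6, 340.3, 60.0, 42.1]
rail 0.9 [230.1, 155.2, 108.3, 102.6]
bumper 0.43 [258.8, 159.0, 12.9, 4.4]
mould 0.96 [364.8, 324.9, 40.3, 45.7]
tape 0.69 [410.8, 296.0, 33.9, 31.7]
{'clock': np.float64(0.7), 'joint_pos': array([1.278, 0.241, 0.005, 1.335, 0.   , 1.571]), 'joint_vel': array([-0.001,  0.001, -0.001, -0.002,  0.   , -0.   ]), 'tau': array([ 1.0000e-03, -3.7208e+01,  2.5264e+01,  1.0000e-03, -0.0000e+00,
       -0.0000e+00]), 'eef_pos': array([0.144, 0.479, 0.206]), 'tool_rot': array([0.146, 0.989, 0.   , 0.   ]), 'ft_force': array([-0.094,  0.635,  0.02 ]), 'ft_torque': array([-0.033, -0.023,  0.03 ]), 'grasp_force': np.float64(0.0), 'grip_width': np.float64(0.085)}
```

Run:
```python
import cv2
t=cv2.imread("pics/top0.png");s=cv2.imread("pics/side0.png")
cv2.imwrite("pics/tc.png",cv2.resize(t[150:350,110:430],(800,500),interpolation=cv2.INTER_CUBIC))
cv2.imwrite("pics/sc.png",cv2.resize(s[140:420,210:560],(750,600),interpolation=cv2.INTER_CUBIC))
```

```text
(no output)
```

View pics/tc.png

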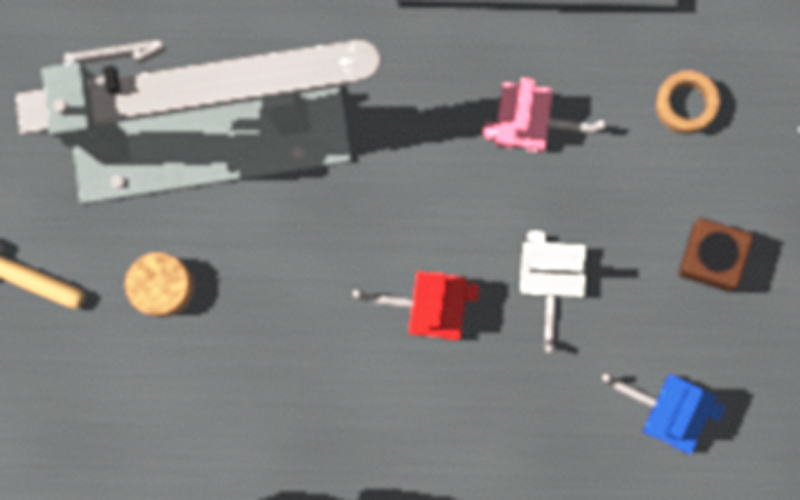

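View pics/sc.png

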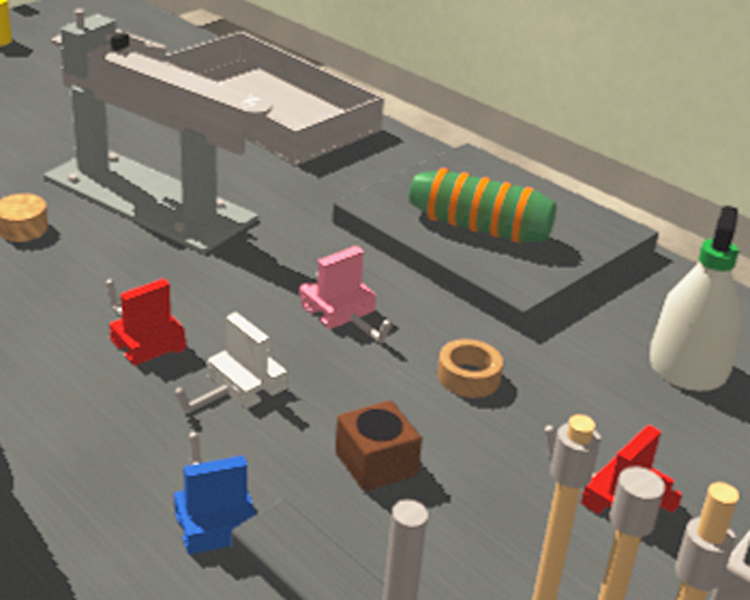

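The top crop shows four candidates: pink at (205+110, 195), red at (287, 271), blue at (383, 315) and a bare aluminium/white one at (331, 258). The aluminium one is meant. Its hook points image-down (robot side) and its lug is at the upper left, so it's nearly aligned with the rail. The crop is already enlarged enough to confirm this. The rail's mouth is at about (261, 174) and the stop is at the left.

Run:
```python
from h import *
c=bot.calibration("top");im=cv2.imread("pics/top0.png")
print("hanger",onz(c,(331.2,258),.04),"hook tip",onz(c,(329.5,289),.028))
print("mould",onz(c,(396,253),.045),"stop",onz(c,(136,190),.2))
print("mouth",onz(c,(261.6,174),.18))
sub=im[150:235,110:270].astype(int)
b=(sub.min(2)>165).astype(np.uint8)
n,l,s,_=cv2.connectedComponentsWithStats(b);k=1+s[1:,4].argmax();print(s[k])
ys,xs=np.where(l==k);P=np.array([onz(c,(x+110,y+150),.18)[:2] for x,y in zip(xs,ys)])
r=cv2.minAreaRect((P*1000).astype(np.float32));print(r)
m=P.mean(0);u=np.linalg.svd(P-m)[2][0];u*=np.sign(u[1]);print("axis",u,np.degrees(np.arctan2(-u[0],u[1])))
o=[q for q in bot.outline_of("hanger","top") if abs(q["rect"][0]-318)<6]
if o:
  ys,xs=np.where(o[0]["pixels"]&(np.arange(480)[:,None]<270));P=np.array([onz(c,(x,y),.04)[:2]*1000 for x,y in zip(xs,ys)],np.float32)
  print(cv2.minAreaRect(P))
```

```text
hanger [ 0.41876589 -0.22112421  0.04      ] hook tip [ 0.34553115 -0.21885065  0.028     ]
mould [ 0.43392035 -0.37540813  0.045     ] stop [0.53487029 0.20820332 0.2       ]
mouth [ 0.58284632 -0.05956768  0.18      ]
[  46   16  106   30 1590]
((565.5269165039062, 56.62901306152344), (36.75726318359375, 233.5196075439453), 10.455612182617188)
axis [-0.19229464  0.98133724] 11.08672724452804
((424.1909484863281, -220.31137084960938), (61.23018264770508, 64.60263061523438), 87.5295639038086)
```

```bash
cat >> h.py <<'E'
def plan(pos,yaw,n,g):
    "rows of n steps to TCP pos (m), tool y at world angle yaw (deg), tool down"
    o=bot.get_obs();p=np.array(o["eef_pos"])*1e3;Rm=R.from_quat(o["tool_rot"]).as_matrix()
    t=np.radians(yaw);y=np.array([np.cos(t),np.sin(t),0]);z=np.array([0,0,-1.]);T=np.c_[np.cross(y,z),y,z]
    rows=[]
    for k in range(n):
        rv=R.from_matrix(Rm.T@T).as_rotvec()/(n-k);s=Rm.T@(np.array(pos)*1e3-p)/(n-k)
        s=np.round(s,1);rv=np.round(np.degrees(rv),2)
        rows.append([g]+[float(v) for v in s]+[float(v) for v in rv]);p=p+Rm@s;Rm=Rm@R.from_rotvec(np.radians(rv)).as_matrix()
    print(str(rows).replace(" ",""))
E
python3 - <<'E'
from h import *
plan([.41,-.22,.27],0,20,1)
E
```

```text
[[1,-22.8,-29.6,-3.2,0.0,-0.0,3.66],[1,-24.6,-28.1,-3.2,0.0,-0.0,3.66],[1,-26.4,-26.5,-3.2,0.0,-0.0,3.66],[1,-28.0,-24.7,-3.2,0.0,-0.0,3.66],[1,-29.6,-22.9,-3.2,0.0,-0.0,3.66],[1,-30.9,-21.0,-3.2,0.0,-0.0,3.66],[1,-32.2,-18.9,-3.2,0.0,-0.0,3.66],[1,-33.4,-16.8,-3.2,0.0,-0.0,3.66],[1,-34.4,-14.7,-3.2,0.0,-0.0,3.66],[1,-35.2,-12.5,-3.2,0.0,-0.0,3.66],[1,-36.0,-10.2,-3.2,0.0,-0.0,3.66],[1,-36.5,-7.9,-3.2,0.0,-0.0,3.66],[1,-37.0,-5.5,-3.2,0.0,-0.0,3.66],[1,-37.2,-3.1,-3.2,0.0,-0.0,3.66],[1,-37.4,-0.8,-3.2,0.0,-0.0,3.66],[1,-37.3,1.6,-3.1,0.0,-0.0,3.66],[1,-37.2,4.0,-3.2,0.0,-0.0,3.67],[1,-36.8,6.4,-3.1,0.0,-0.0,3.66],[1,-36.4,8.8,-3.2,0.0,-0.0,3.67],[1,-35.7,11.0,-3.1,0.0,-0.0,3.66]]
```

Emit:
{"method": "move_arm", "body": {
  "deltas": [
    [1, -23, -30, -3, 0, 0, 3.7],
    [1, -25, -28, -3, 0, 0, 3.7],
    [1, -26, -26, -3, 0, 0, 3.7],
    [1, -28, -25, -3, 0, 0, 3.7],
    [1, -30, -23, -3, 0, 0, 3.7],
    [1, -31, -21, -3, 0, 0, 3.7],
    [1, -32, -19, -3, 0, 0, 3.7],
    [1, -33, -17, -3, 0, 0, 3.7],
    [1, -34, -15, -3, 0, 0, 3.7],
    [1, -35, -12, -3, 0, 0, 3.7]
  ]
}}

```text
clock: 1.58
eef_pos: [0.2757, 0.1276, 0.2368]
tool_rot: [0.453, 0.891, 0.001, 0.0]
ft_force: [0.8, 0.0, -0.6]
grip_width: 0.0851
grasp_force: 0.0
```

Emit:
{"method": "move_arm", "body": {
  "deltas": [
    [1, -36, -10, -3, 0, 0, 3.6],
    [1, -36, -8, -3, 0, 0, 3.6],
    [1, -37, -5, -3, 0, 0, 3.6],
    [1, -37, -3, -3, 0, 0, 3.6],
    [1, -37, -1, -3, 0, 0, 3.6],
    [1, -37, 2, -3, 0, 0, 3.6],
    [1, -37, 4, -3, 0, 0, 3.6],
    [1, -37, 6, -3, 0, 0, 3.6],
    [1, -36, 9, -3, 0, 0, 3.6],
    [1, -36, 11, -3, 0, 0, 3.6]
  ]
}}

```text
clock: 2.42
eef_pos: [0.408, -0.2208, 0.2666]
tool_rot: [0.707, 0.707, 0.0, 0.0]
ft_force: [1.0, 0.9, 0.6]
grip_width: 0.0854
grasp_force: 0.0
```

Run:
```python
from h import *
o=bot.get_obs();print(o["clock"],np.round(o["eef_pos"],4),np.round(o["tool_rot"],4),np.round(o["joint_pos"],2))
c=bot.calibration("wrist");im=bot.camera("wrist");cv2.imwrite("pics/w1.png",im)
print(np.round(c["position"],4),np.round(c["orientation"],4),c["K"])
for q in("hanger","rib","hook_tip","lug"):
    for r in bot.outline_of(q,"wrist")[:3]:print(q,round(r["conf"],2),r["rect"])
```

```text
2.4167 [ 0.408  -0.2208  0.2666] [7.071e-01 7.071e-01 2.000e-04 3.000e-04] [-0.5   0.15  0.05  1.47  0.    1.07]
[ 0.4083 -0.1528  0.4338] [ 9.903e-01  1.000e-04 -3.000e-04  1.389e-01] [[398.1136679    0.         318.73811168]
 [  0.         398.1136679  234.6931403 ]
 [  0.           0.           1.        ]]
hanger 0.88 [266.8, 2.1, 60.9, 118.8]
hanger 0.84 [418.9, 383.9, 32.7, 56.3]
hanger 0.72 [181.2, 235.4, 66.8, 98.9]
rib 0.9 [185.2, 239.8, 62.1, 89.0]
rib 0.86 [440.4, 123.5, 90.1, 116.5]
rib 0.76 [253.7, 161.6, 116.7, 65.2]
hook_tip 0.96 [251.4, 157.4, 117.0, 69.6]
hook_tip 0.82 [443.9, 118.2, 84.3, 120.3]
hook_tip 0.72 [186.3, 237.3, 65.4, 96.2]
lug 0.85 [441.9, 120.3, 90.4, 120.2]
lug 0.84 [420.2, 383.1, 31.6, 51.3]
lug 0.75 [182.8, 236.0, 64.8, 95.0]
```

View pics/w1.png

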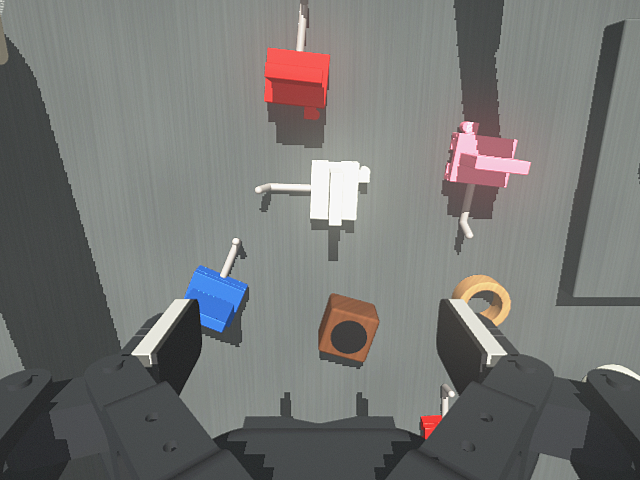

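The wrist picture shows the aluminium hanger at (338, 190), with its hook to the left (-x) and its lug at the right (363, 174). The mould is at (348, 330). I'll fit the hanger's pose by its silhouette.

```bash
cat >> h.py <<'E'
from scipy.optimize import minimize
B=[(-24.5,24.5,-30,30,0,22),(-6,6,-25,25,22,67),(24.5,36.5,10,26,6,16),(-82,-24,-3,3,8,14)]
def sil(c,p,boxes,W,H,s,off):
    m=np.zeros((H,W),np.uint8);t=p[2];Rz=np.array([[np.cos(t),-np.sin(t),0],[np.sin(t),np.cos(t),0],[0,0,1]])
    for b in boxes:
        V=np.array([[x,y,z] for x in b[:2] for y in b[2:4] for z in b[4:]])/1e3
        q=(proj(c,V@Rz.T+[p[0],p[1],p[3]])-off+.5)*s-.5
        cv2.fillConvexPoly(m,cv2.convexHull(np.round(q*16).astype(np.int32)),1,shift=4)
    return m
def fit(c,mask,off,p0,boxes=B[:3],s=8):
    m=cv2.resize(mask.astype(np.float32),None,fx=s,fy=s,interpolation=cv2.INTER_LINEAR)
    H,W=m.shape
    f=lambda d:np.abs(sil(c,[p0[0]+d[0]/1e3,p0[1]+d[1]/1e3,p0[2]+np.radians(d[2]),p0[3]],boxes,W,H,s,off)-m).sum()/s/s
    best=min((minimize(f,[0,0,a],method="Nelder-Mead",options=dict(initial_simplex=np.array([[0,0,a],[6,0,a],[0,6,a],[0,0,a+5.]]))) for a in(-6,0,6)),key=lambda r:r.fun)
    d=best.x;return [p0[0]+d[0]/1e3,p0[1]+d[1]/1e3,p0[2]+np.radians(d[2])],best.fun,m.sum()/s/s
E
python3 - <<'E'
from h import *
im=cv2.imread("pics/w1.png");c=bot.calibration("wrist")
o=np.array([309,145]);sub=im[145:235,309:385].astype(int)
mask=(sub.min(2)>170)
p,e,a=fit(c,mask,o,[.42,-.22,0,0]);print(np.round(p,4),np.degrees(p[2]),e,a)
v=np.dstack([mask*255,sil(c,p+[0],B,76,90,1,o)*255,mask*0]).astype(np.uint8);cv2.imwrite("pics/f.png",cv2.resize(v,None,fx=5,fy=5,interpolation=0))
print("tip",proj(c,np.array([p[0]-.078*np.cos(p[2]),p[1]-.078*np.sin(p[2]),.028])),"tcp px",proj(c,bot.get_obs()["eef_pos"]))
E
```

```text
[ 0.4228 -0.2207 -0.0294] -1.6863459089907118 156.9134521484375 3011.0
tip [[258.19547107 189.69990819]] tcp px [[318.22282852 277.70831838]]
```

View pics/f.png

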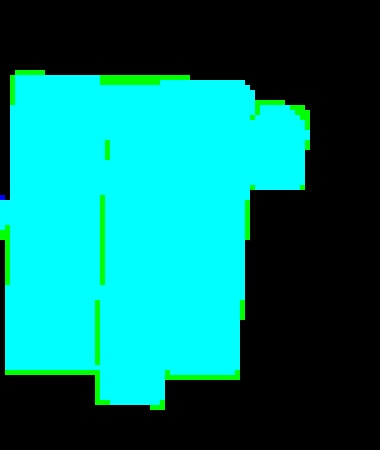

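```bash
python3 -c "
from h import *
plan([.4228,-.2207,.038],-1.7,9,1)"
```

```text
[[1,-0.3,1.8,25.3,-0.01,-0.01,0.21],[1,-0.3,1.7,25.3,-0.01,-0.01,0.21],[1,-0.2,1.8,25.3,-0.01,-0.01,0.21],[1,-0.2,1.7,25.3,-0.01,-0.0,0.21],[1,-0.2,1.7,25.3,-0.0,-0.01,0.22],[1,-0.2,1.8,25.4,-0.01,-0.0,0.21],[1,-0.3,1.7,25.3,-0.0,-0.01,0.22],[1,-0.2,1.8,25.4,-0.01,-0.0,0.21],[1,-0.3,1.7,25.3,-0.0,-0.01,0.22]]
```

Emit:
{"method": "move_arm", "body": {
  "deltas": [
    [1, 0, 5, 30, 0, 0, 0.6],
    [1, 0, 5, 30, 0, 0, 0.6],
    [1, 0, 5, 30, 0, 0, 0.5],
    [1, 0, 0, 30, 0, 0, 0],
    [1, 0, 0, 30, 0, 0, 0],
    [1, 0, 0, 29, 0, 0, 0],
    [1, 0, 0, 20, 0, 0, 0],
    [1, 0, 0, 15, 0, 0, 0],
    [1, 0, 0, 10, 0, 0, 0],
    [1, 0, 0, 0, 0, 0, 0]
  ]
}}

```text
clock: 3.5
eef_pos: [0.4206, -0.2163, 0.0406]
tool_rot: [0.715, 0.699, -0.001, -0.002]
ft_force: [-0.3, -0.3, -0.1]
grip_width: 0.0853
grasp_force: 0.0
```

Emit:
{"method": "move_arm", "body": {
  "deltas": [
    [1, -2.2, 1.1, 1.2, 0, 0, 0.2],
    [1, -2.2, 1.1, 1.2, 0, 0, 0.2],
    [1, 0, 0, 0, 0, 0, 0]
  ]
}}

```text
clock: 3.75
eef_pos: [0.426, -0.2238, 0.0411]
tool_rot: [0.718, 0.696, 0.0, 0.001]
ft_force: [0.7, 0.5, -0.8]
grip_width: 0.0855
grasp_force: 0.0
```

Emit:
{"method": "move_arm", "body": {
  "deltas": [
    [1, 0, 0, 0, 0, 0, 0],
    [1, 0, 0, 0, 0, 0, 0]
  ]
}}

```text
clock: 3.92
eef_pos: [0.4253, -0.2236, 0.0406]
tool_rot: [0.719, 0.695, 0.0, 0.001]
ft_force: [-0.2, -0.2, -0.7]
grip_width: 0.0853
grasp_force: 0.0
```

Run:
```python
from h import *
for i in range(4):
    o=bot.get_obs();c=bot.calibration("wrist");print(o["clock"],np.round(o["eef_pos"],4),np.round(c["position"],4),np.round(o["joint_pos"],4),np.round(o["joint_vel"],3))
    im=bot.camera("wrist")
cv2.imwrite("pics/w2.png",im)
```

```text
3.9167 [ 0.4253 -0.2236  0.0406] [ 0.4278 -0.1555  0.2078] [-4.8410e-01  3.4410e-01 -3.1870e-01  9.0650e-01  1.0000e-04  1.1195e+00] [-0.004  0.005 -0.004 -0.002 -0.001  0.001]
3.9667 [ 0.4251 -0.2235  0.0405] [ 0.4277 -0.1555  0.2076] [-4.8410e-01  3.4430e-01 -3.1890e-01  9.0650e-01  1.0000e-04  1.1195e+00] [-0.001  0.004 -0.003 -0.001 -0.    -0.   ]
4.0167 [ 0.425  -0.2235  0.0403] [ 0.4276 -0.1555  0.2075] [-0.4842  0.3445 -0.3191  0.9064  0.      1.1195] [-0.001  0.002 -0.005 -0.003  0.    -0.   ]
4.0667 [ 0.4249 -0.2235  0.0402] [ 0.4276 -0.1555  0.2074] [-0.4842  0.3446 -0.3192  0.9064  0.      1.1195] [ 0.     0.004 -0.002 -0.002  0.    -0.   ]
```

View pics/w2.png

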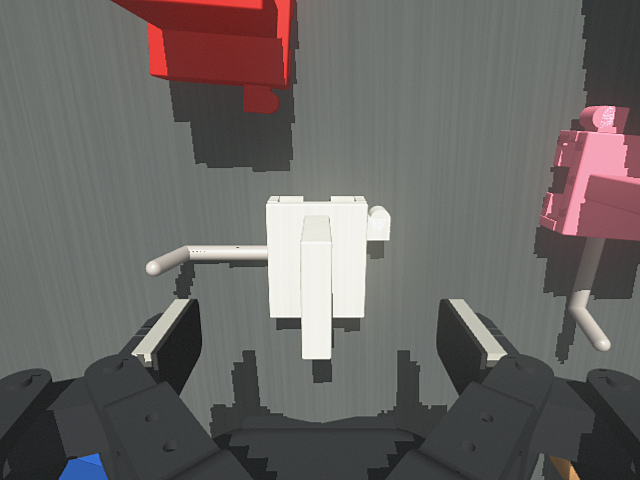

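Hanger's rib sits between the pads, at (317, 290). I'll refit its pose from this closer view.

Run:
```python
from h import *
im=cv2.imread("pics/w2.png");c=bot.calibration("wrist")
o=np.array([255,180]);sub=im[180:375,255:400].astype(int)
mask=(sub.min(2)>170);mask[:,:12]=0
p,e,a=fit(c,mask,o,[.4228,-.2207,-.03,0],s=4);print(np.round(p,4),np.degrees(p[2]),e,a)
plan([p[0],p[1],.038],np.degrees(p[2]),1,1)
```

```text
[ 0.4241 -0.223  -0.0333] -1.9095778404755337 793.462890625 13530.0
[[1,0.4,-0.8,2.1,0.02,0.01,0.03]]
```

Well centred. Grip.

Emit:
{"method": "move_arm", "body": {
  "deltas": [
    [1, 0.4, -0.8, 2, 0, 0, 0],
    [0, 0, 0, 0, 0, 0, 0],
    [0, 0, 0, 0, 0, 0, 0],
    [0, 0, 0, 0, 0, 0, 0],
    [0, 0, 0, 0, 0, 0, 0],
    [0, 0, 0, 0, 0, 0, 0],
    [0, 0, 0, 0, 0, 0, 0],
    [0, 0, 0, 0, 0, 0, 0],
    [0, 0, 0, 0, 0, 0, 0],
    [0, 0, 0, 0, 0, 0, 0]
  ]
}}

```text
clock: 4.95
eef_pos: [0.4239, -0.2229, 0.0381]
tool_rot: [0.719, 0.695, -0.0, 0.0]
ft_force: [-2.1, 0.4, 3.1]
grip_width: 0.0094
grasp_force: 58.8
```

Emit:
{"method": "move_arm", "body": {
  "deltas": [
    [0, 0, 0, -10, 0, 0, 0],
    [0, 0, 0, -20, 0, 0, 0],
    [0, 0, 0, -30, 0, 0, 0],
    [0, 0, 0, -30, 0, 0, 0],
    [0, 0, 0, -30, 0, 0, 0],
    [0, 0, 0, -30, 0, 0, 0],
    [0, 0, 0, -30, 0, 0, 0],
    [0, 0, 0, -30, 0, 0, 0],
    [0, 0, 0, -20, 0, 0, 0],
    [0, 0, 0, -10, 0, 0, 0]
  ]
}}

```text
clock: 5.78
eef_pos: [0.425, -0.2234, 0.2806]
tool_rot: [0.719, 0.695, 0.001, 0.002]
ft_force: [0.3, -0.3, -2.7]
grip_width: 0.009
grasp_force: 58.8
```

```bash
python3 -c "
from h import *
print(bot.get_obs()['eef_pos'],bot.get_obs()['grip_width'],bot.get_obs()['ft_force'])
plan([.5955,-.1284,.28],10.5,10,0)"
```

```text
[ 0.42502984 -0.22336649  0.28059321] 0.00900181272054264 [ 0.28136329 -0.32595333 -2.68077281]
[[0,10.0,16.7,0.1,0.02,0.01,-1.24],[0,9.7,16.9,0.1,0.02,0.01,-1.24],[0,9.3,17.2,0.1,0.02,0.01,-1.24],[0,8.9,17.3,0.1,0.02,0.01,-1.24],[0,8.6,17.5,0.1,0.02,0.01,-1.24],[0,8.2,17.7,0.1,0.02,0.01,-1.23],[0,7.8,17.9,0.1,0.02,0.02,-1.24],[0,7.4,18.1,0.1,0.02,0.01,-1.23],[0,7.0,18.2,0.0,0.02,0.02,-1.24],[0,6.7,18.4,0.1,0.03,0.01,-1.23]]
```

Emit:
{"method": "move_arm", "body": {
  "deltas": [
    [0, 10, 16.7, 0, 0, 0, -1.24],
    [0, 9.7, 17, 0, 0, 0, -1.24],
    [0, 9.3, 17.2, 0, 0, 0, -1.24],
    [0, 8.9, 17.3, 0, 0, 0, -1.24],
    [0, 8.6, 17.5, 0, 0, 0, -1.24],
    [0, 8.2, 17.7, 0, 0, 0, -1.24],
    [0, 7.8, 17.9, 0, 0, 0, -1.24],
    [0, 7.4, 18.1, 0, 0, 0, -1.24],
    [0, 7, 18.2, 0, 0, 0, -1.24],
    [0, 6.7, 18.4, 0, 0, 0, -1.24]
  ]
}}

```text
clock: 6.62
eef_pos: [0.595, -0.1273, 0.2765]
tool_rot: [0.639, 0.769, -0.0, -0.001]
ft_force: [0.9, -0.7, -2.5]
grip_width: 0.0089
grasp_force: 58.9
```

Emit:
{"method": "move_arm", "body": {
  "deltas": [
    [0, 0, 0, 0, 0, 0, 0],
    [0, 0, 0, 0, 0, 0, 0],
    [0, 0, 0, 0, 0, 0, 0],
    [0, 0, 0, 0, 0, 0, 0]
  ]
}}

```text
clock: 6.95
eef_pos: [0.5938, -0.1283, 0.2776]
tool_rot: [0.64, 0.769, -0.0, -0.0]
ft_force: [0.3, -0.1, -2.2]
grip_width: 0.0093
grasp_force: 58.9
```

Run:
```python
from h import *
o=bot.get_obs();c=bot.calibration("wrist");im=bot.camera("wrist");cv2.imwrite("pics/w3.png",im)
import pickle;pickle.dump((o,c),open("w3.pkl","wb"))
print(o["eef_pos"],o["tool_rot"],c["position"],c["orientation"])
u=np.array([-.182,.983,0]);m=np.array([.5828,-.0596,.18]);v=np.array([.983,.182,0])
print(proj(c,np.array([m,m+.08*u+.018*v,m+.08*u-.018*v])))
```

```text
[ 0.59378336 -0.12834415  0.27756264] [ 6.39575669e-01  7.68727923e-01 -3.73928601e-04 -4.51850719e-04] [ 0.58178332 -0.06154063  0.44475744] [0.98619552 0.09058261 0.01143531 0.13813911]
[[321.88223347 118.22089722]
 [353.01299757 -24.71114486]
 [291.29392975 -24.64106375]]
```

View pics/w3.png

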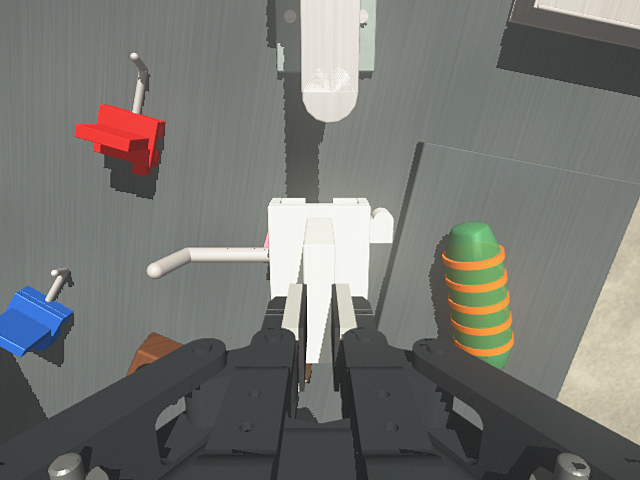

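The picture shows the hanger held straight, with its body at (319, 250). The rail's mouth tip is at (330, 122), about 8 px right of where the top camera put it. I'll measure both in this one image.

```bash
cat > rel.py <<'E'
from h import *
import pickle
def flange(c,im,z=.18,p0=(.5828,-.0596,10.5),rows=(0,130)):
    sub=im[rows[0]:rows[1],280:385].astype(int);mask=((sub.min(2)>140)&(sub[...,2]>=sub[...,1]-1)).astype(np.uint8)
    n,l,st,_=cv2.connectedComponentsWithStats(mask);k=1+st[1:,4].argmax();mask=(l==k).astype(np.uint8)
    mask=cv2.morphologyEx(mask,cv2.MORPH_CLOSE,np.ones((5,5)));s=4
    m=cv2.resize(mask.astype(np.float32),None,fx=s,fy=s)
    a=np.linspace(-np.pi,0,25);L=np.r_[np.c_[18*np.cos(a),18+18*np.sin(a)],[[18,110],[-18,110]]]/1e3
    def f(d):
        t=np.radians(p0[2]+d[2]);u=np.array([-np.sin(t),np.cos(t)]);v=np.array([u[1],-u[0]])
        P=np.array([p0[0]+d[0]/1e3,p0[1]+d[1]/1e3])+L[:,:1]*v+L[:,1:]*u
        q=(proj(c,np.c_[P,np.full(len(P),z)])-[280,rows[0]]+.5)*s-.5
        M=np.zeros(m.shape,np.uint8);cv2.fillPoly(M,[np.round(q*16).astype(np.int32)],1,shift=4);return np.abs(M-m).sum()/s/s
    r=minimize(f,[0,0,0],method="Nelder-Mead",options=dict(initial_simplex=[[0,0,0],[8,0,0],[0,8,0],[0,0,4.]]))
    return np.array([p0[0]+r.x[0]/1e3,p0[1]+r.x[1]/1e3,p0[2]+r.x[2]]),r.fun,mask.sum()
def hang(c,im,o,rows=(195,280)):
    off=np.array([262,rows[0]]);sub=im[rows[0]:rows[1],262:400].astype(int);mask=sub.min(2)>165;mask[:,:7]=0
    T=R.from_quat(o["tool_rot"]).as_matrix();y=np.arctan2(T[1,1],T[0,1]);e=o["eef_pos"]
    p,r,a=fit(c,mask,off,[e[0],e[1],y,e[2]-.038],s=4);return p[0],p[1],np.degrees(p[2]),r,a
def report(o,c,im,**k):
    F=flange(c,im,**k);H=hang(c,im,o);print("rail",np.round(F[0],4),F[1:],"hanger",np.round(H,4))
    T=R.from_quat(o["tool_rot"]).as_matrix();print("tool",np.round(o["eef_pos"],4),"yaw",np.degrees(np.arctan2(T[1,1],T[0,1])))
    t=np.radians(F[0][2]);d=np.array(H[:2])-F[0][:2]
    print("hanger in rail: x,y mm",1e3*d@[np.cos(t),np.sin(t)],1e3*d@[-np.sin(t),np.cos(t)],"yaw err",H[2]-F[0][2],"z",o["eef_pos"][2]-.038)
E
python3 -c "
from rel import *
o,c=pickle.load(open('w3.pkl','rb'));report(o,c,cv2.imread('pics/w3.png'))"
```

```text
rail [ 0.5877 -0.0609 10.2157] (np.float64(199.599609375), np.uint64(6846)) hanger [ 5.939000e-01 -1.290000e-01  1.063570e+01  4.299629e+02  8.754000e+03]
tool [ 0.5938 -0.1283  0.2776] yaw 10.479619718897386
hanger in rail: x,y mm -5.890479541087839 -68.09085781022772 yaw err 0.4200204061769899 z 0.23956264476080066
```

Emit:
{"method": "move_arm", "body": {
  "deltas": [
    [0, 0, 1, 12, 0, 0, 0.3],
    [0, 0, 1, 16, 0, 0, 0],
    [0, 0, 1, 16, 0, 0, 0],
    [0, 0, 1, 14, 0, 0, 0],
    [0, 0, 1, 9, 0, 0, 0],
    [0, 0, 1, 5, 0, 0, 0],
    [0, 0, 0, 0, 0, 0, 0],
    [0, 0, 0, 0, 0, 0, 0],
    [0, 0, 0, 0, 0, 0, 0],
    [0, 0, 0, 0, 0, 0, 0]
  ]
}}

```text
clock: 7.83
eef_pos: [0.601, -0.1271, 0.2071]
tool_rot: [0.641, 0.767, 0.0, 0.001]
ft_force: [-0.2, 0.3, -2.3]
grip_width: 0.0093
grasp_force: 58.9
```

Run:
```python
from rel import *
o=bot.get_obs();c=bot.calibration("wrist");im=bot.camera("wrist");cv2.imwrite("pics/w4.png",im)
pickle.dump((o,c),open("w4.pkl","wb"))
report(o,c,im,p0=(.5877,-.0609,10.2));print(o["joint_vel"],o["ft_force"])
print("mouth px",proj(c,np.array([.5877,-.0609,.18])))
```

```text
rail [ 0.5878 -0.0608 10.6582] (np.float64(94.650390625), np.uint64(8702)) hanger [ 6.01300e-01 -1.27700e-01  1.02947e+01  5.14334e+02  8.66500e+03]
tool [ 0.601  -0.1271  0.2071] yaw 10.218083683991223
hanger in rail: x,y mm 0.8317316964024748 -68.22750453242516 yaw err -0.36348468172567294 z 0.16912164994801718
[ 0.00110106  0.00221775 -0.00231631 -0.00205441  0.00123128  0.00057723] [-0.1902804   0.27377394 -2.25172993]
mouth px [[315.83607243 121.88009901]]
```

View pics/w4.png

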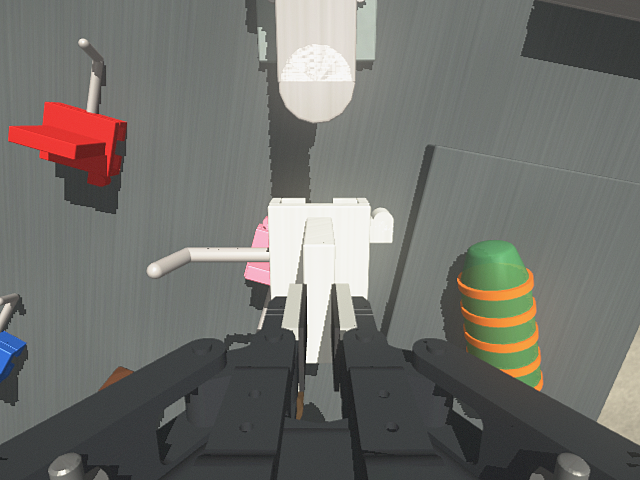

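Emit:
{"method": "move_arm", "body": {
  "deltas": [
    [0, 3, -0.4, 0.8, 0, 0, -0.2],
    [0, 5, -0.4, 0.7, 0, 0, 0],
    [0, 6, 0, 0, 0, 0, 0],
    [0, 6, 0, 0, 0, 0, 0],
    [0, 6, 0, 0, 0, 0, 0],
    [0, 4, 0, 0, 0, 0, 0],
    [0, 0, 0, 0, 0, 0, 0],
    [0, 0, 0, 0, 0, 0, 0],
    [0, 0, 0, 0, 0, 0, 0],
    [0, 0, 0, 0, 0, 0, 0]
  ]
}}

```text
clock: 8.72
eef_pos: [0.5943, -0.0977, 0.2044]
tool_rot: [0.64, 0.768, -0.0, 0.0]
ft_force: [-0.9, 0.2, -3.3]
grip_width: 0.0093
grasp_force: 58.9
```

Run:
```python
from rel import *
o=bot.get_obs();c=bot.calibration("wrist");im=bot.camera("wrist");cv2.imwrite("pics/w5.png",im)
pickle.dump((o,c),open("w5.pkl","wb"))
report(o,c,im,p0=(.5878,-.0608,10.4),rows=(0,185));print(o["joint_vel"],o["ft_force"])
```

```text
rail [ 0.5879 -0.0608 10.7439] (np.float64(271.666015625), np.uint64(14239)) hanger [ 5.945000e-01 -9.840000e-02  1.051080e+01  4.306562e+02  8.752000e+03]
tool [ 0.5943 -0.0977  0.2044] yaw 10.409904911801659
hanger in rail: x,y mm -0.5183771410063205 -38.21144967956952 yaw err -0.23312220890470314 z 0.16640965130526733
[-0.00434388  0.00214625  0.00189914 -0.00160277  0.00094645  0.000505  ] [-0.89096316  0.16143441 -3.32107582]
```

Emit:
{"method": "move_arm", "body": {
  "deltas": [
    [0, 2, 0.5, -1, 0, 0, -0.2],
    [0, 3, 0, 0, 0, 0, 0],
    [0, 3, 0, 0, 0, 0, 0],
    [0, 3, 0, 0, 0, 0, 0],
    [0, 3, 0, 0, 0, 0, 0],
    [0, 3, 0, 0, 0, 0, 0],
    [0, 0, 0, 0, 0, 0, 0],
    [0, 0, 0, 0, 0, 0, 0]
  ]
}}

```text
clock: 9.43
eef_pos: [0.5916, -0.0804, 0.2055]
tool_rot: [0.638, 0.77, -0.0, 0.0]
ft_force: [-0.6, -0.4, -2.3]
grip_width: 0.0092
grasp_force: 58.9
```

Run:
```python
from rel import *
o=bot.get_obs();c=bot.calibration("wrist");im=bot.camera("wrist")
report(o,c,im,p0=(.5878,-.0608,10.4),rows=(0,190));print(o["joint_vel"],o["ft_force"])
```

```text
rail [ 0.5877 -0.0594 10.7681] (np.float64(254.564453125), np.uint64(15037)) hanger [ 5.912000e-01 -7.960000e-02  8.630900e+00  5.065996e+02  8.982000e+03]
tool [ 0.5916 -0.0804  0.2055] yaw 10.65297824053813
hanger in rail: x,y mm -0.34722168704871503 -20.525960981754537 yaw err -2.1371345761331995 z 0.1674813500304511
[-0.00628939  0.00302471  0.00281312 -0.00050763 -0.0003664  -0.00193502] [-0.61367891 -0.41405523 -2.27756791]
```

Emit:
{"method": "move_arm", "body": {
  "deltas": [
    [0, 3, 0, 0, 0, 0, 0],
    [0, 4, 0, 0, 0, 0, 0],
    [0, 4, 0, 0, 0, 0, 0],
    [0, 4, 0, 0, 0, 0, 0],
    [0, 4, 0, 0, 0, 0, 0],
    [0, 3, 0, 0, 0, 0, 0],
    [0, 0, 0, 0, 0, 0, 0],
    [0, 0, 0, 0, 0, 0, 0]
  ]
}}

```text
clock: 10.15
eef_pos: [0.5876, -0.0588, 0.2055]
tool_rot: [0.638, 0.77, -0.0, 0.0]
ft_force: [-0.1, -0.2, -3.2]
grip_width: 0.0092
grasp_force: 58.9
```

Emit:
{"method": "move_arm", "body": {
  "deltas": [
    [0, 3, 0, 0, 0, 0, 0],
    [0, 4, 0, 0, 0, 0, 0],
    [0, 4, 0, 0, 0, 0, 0],
    [0, 4, 0, 0, 0, 0, 0],
    [0, 4, 0, 0, 0, 0, 0],
    [0, 3, 0, 0, 0, 0, 0],
    [0, 0, 0, 0, 0, 0, 0],
    [0, 0, 0, 0, 0, 0, 0]
  ]
}}

```text
clock: 10.82
eef_pos: [0.5835, -0.0372, 0.2055]
tool_rot: [0.638, 0.77, -0.0, 0.0]
ft_force: [-0.0, 0.0, -3.2]
grip_width: 0.0088
grasp_force: 58.9
```

```bash
cat >> rel.py <<'E'
def st(yaw=10.7,m=(.5878,-.0608)):
    o=bot.get_obs();t=np.radians(yaw);d=1e3*(o["eef_pos"][:2]-np.array(m));f=o["ft_force"]
    T=R.from_quat(o["tool_rot"]).as_matrix();V=np.array([np.cos(t),np.sin(t)]);U=np.array([-np.sin(t),np.cos(t)])
    print("x %.2f y %.2f z %.2f"%(d@V,d@U,1e3*o["eef_pos"][2]-38),"yaw",np.degrees(np.arctan2(T[1,1],T[0,1])),"F rail xyz",f[:2]@V,f[:2]@U,f[2],"tau",o["ft_torque"],"t",o["clock"])
E
python3 - <<'E'
from rel import *
st();c=bot.calibration("wrist");im=bot.camera("wrist");cv2.imwrite("pics/w6.png",im)
pickle.dump(c,open("w6.pkl","wb"))
for z in(0.18,):
    print(flange(c,im,p0=(.5878,-.0608,10.6),rows=(0,180)))
for q in("bumper","catch"):
    for r in bot.outline_of(q,"wrist")[:2]:print(q,r["conf"],r["rect"])
E
```

```text
x 0.16 y 23.96 z 167.49 yaw 10.652350161432212 F rail xyz -0.016450387814689143 0.0474618082444043 -3.1645651239225048 tau [-0.02373461  0.03324704 -0.02580503] t 10.8167
(array([ 0.58113683, -0.0260202 , 10.58037397]), np.float64(224.28125), np.uint64(14281))
catch 0.29 [146.8, 198.0, 245.3, 164.0]
```

View pics/w6.png

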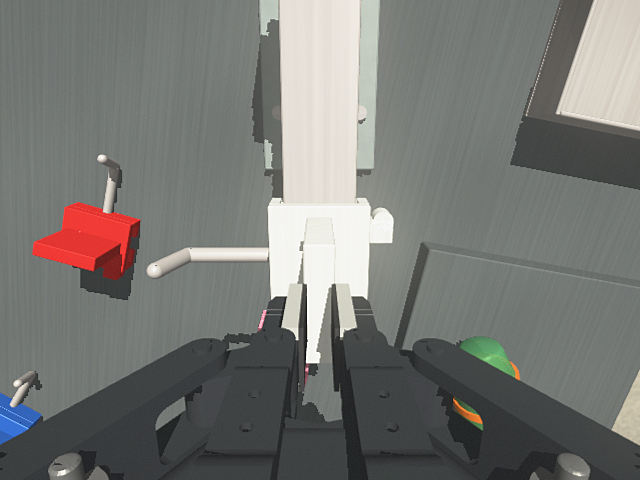

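Emit:
{"method": "move_arm", "body": {
  "deltas": [
    [0, 4, -0.1, 0, 0, 0, 0],
    [0, 7, 0, 0, 0, 0, 0],
    [0, 8, 0, 0, 0, 0, 0],
    [0, 8, 0, 0, 0, 0, 0],
    [0, 8, 0, 0, 0, 0, 0],
    [0, 8, 0, 0, 0, 0, 0],
    [0, 7, 0, 0, 0, 0, 0],
    [0, 4, 0, 0, 0, 0, 0],
    [0, 0, 0, 0, 0, 0, 0],
    [0, 0, 0, 0, 0, 0, 0]
  ]
}}

```text
clock: 11.8
eef_pos: [0.5735, 0.0159, 0.2055]
tool_rot: [0.638, 0.77, -0.0, 0.0]
ft_force: [0.5, 0.0, -2.2]
grip_width: 0.0091
grasp_force: 58.9
```

Run:
```python
from rel import *
st();c=bot.calibration("wrist");im=bot.camera("wrist");cv2.imwrite("pics/w7.png",im)
print(flange(c,im,p0=(.5811,-.0260,10.6),rows=(90,180)))
for q in("bumper","catch"):
    for r in bot.outline_of(q,"wrist")[:2]:
        x,y,w,h=r["rect"];print(q,r["conf"],r["rect"],onz(c,(x+w/2,y+h),.185))
c=bot.calibration("top");m=np.array([.5878,-.0608]);t=np.radians(10.6)
for px in((158.2,181),(150,182),(173.7,169)):print((onz(c,px,.19)[:2]-m)@[-np.sin(t),np.cos(t)])
```

```text
x 0.15 y 77.98 z 167.47 yaw 10.660394131936446 F rail xyz 0.5181209319291158 -0.05884616304537548 -2.2163374674234357 tau [ 0.01459595  0.04119987 -0.04041246] t 11.8
(array([ 5.80747969e-01, -1.08224193e-02,  1.19993475e+01]), np.float64(166.09375), np.uint64(7023))
catch 0.72 [391.7, 0.0, 31.1, 32.4] [0.59127601 0.12537958 0.185     ]
0.2266917135697935
0.2445995615134679
0.19001755164495193
```

Emit:
{"method": "move_arm", "body": {
  "deltas": [
    [0, 4, -0.1, 0, 0, 0, 0],
    [0, 8, 0, 0, 0, 0, 0],
    [0, 9, 0, 0, 0, 0, 0],
    [0, 10, 0, 0, 0, 0, 0],
    [0, 10, 0, 0, 0, 0, 0],
    [0, 9, 0, 0, 0, 0, 0],
    [0, 8, 0, 0, 0, 0, 0],
    [0, 6, 0, 0, 0, 0, 0],
    [0, 3, 0, 0, 0, 0, 0],
    [0, 0, 0, 0, 0, 0, 0]
  ]
}}

```text
clock: 12.78
eef_pos: [0.5608, 0.0823, 0.2054]
tool_rot: [0.638, 0.77, 0.0, -0.0]
ft_force: [-0.1, -0.1, -2.9]
grip_width: 0.0089
grasp_force: 58.9
```

Run:
```python
from rel import *
st();c=bot.calibration("wrist");im=bot.camera("wrist");cv2.imwrite("pics/w8.png",im);pickle.dump(c,open("w8.pkl","wb"))
for q in("bumper","catch"):
    for r in bot.outline_of(q,"wrist")[:2]:
        x,y,w,h=r["rect"];print(q,r["conf"],r["rect"],onz(c,(x+w/2,y+h),.185))
```

```text
x 0.09 y 145.64 z 167.43 yaw 10.694607780936522 F rail xyz -0.12422742121014939 -0.051797935123157945 -2.8885200509093885 tau [-0.01515296 -0.0520576  -0.04741544] t 12.7833
bumper 0.87 [323.5, 19.8, 56.6, 70.9] [0.56018399 0.16444753 0.185     ]
catch 0.82 [381.3, 1.8, 42.5, 182.9] [0.59248885 0.12789229 0.185     ]
```

View pics/w8.png

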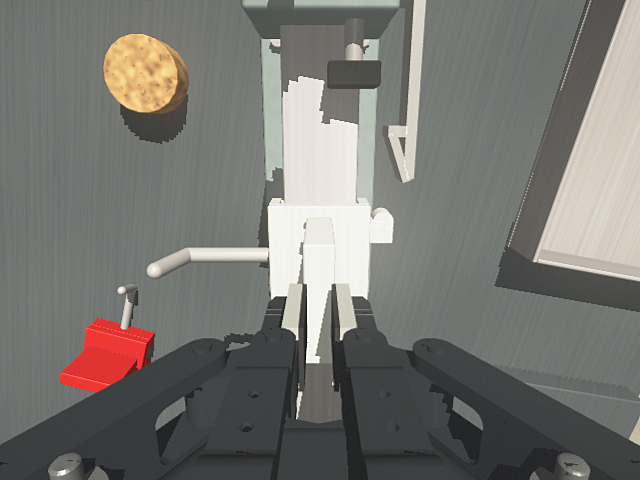

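The picture shows the bumper's black face at (354, 90), the catch arm tip at (407, 180), and the lug at (381, 225) in line to ride the ramp. The face is about 225 mm along the rail, so contact is expected at y≈195.

Emit:
{"method": "move_arm", "body": {
  "deltas": [
    [0, 3, 0, 0, 0, 0, 0],
    [0, 4, 0, 0, 0, 0, 0],
    [0, 4, 0, 0, 0, 0, 0],
    [0, 4, 0, 0, 0, 0, 0],
    [0, 4, 0, 0, 0, 0, 0],
    [0, 4, 0, 0, 0, 0, 0],
    [0, 3, 0, 0, 0, 0, 0],
    [0, 2, 0, 0, 0, 0, 0],
    [0, 0, 0, 0, 0, 0, 0],
    [0, 0, 0, 0, 0, 0, 0]
  ]
}}

```text
clock: 13.77
eef_pos: [0.5558, 0.1091, 0.2054]
tool_rot: [0.638, 0.77, -0.0, 0.0]
ft_force: [-0.4, 0.5, -1.9]
grip_width: 0.0091
grasp_force: 58.9
```

```bash
python3 -c "
from rel import *
st()"
```

```text
x 0.08 y 172.89 z 167.38 yaw 10.641245888511698 F rail xyz -0.33858132694060245 0.5738188259235651 -1.8548824995184525 tau [0.00350305 0.05587656 0.00774548] t 13.7667
```

Emit:
{"method": "move_arm", "body": {
  "deltas": [
    [0, 2, 0, 0, 0, 0, 0],
    [0, 2, 0, 0, 0, 0, 0],
    [0, 2, 0, 0, 0, 0, 0],
    [0, 2, 0, 0, 0, 0, 0],
    [0, 2, 0, 0, 0, 0, 0],
    [0, 2, 0, 0, 0, 0, 0],
    [0, 0, 0, 0, 0, 0, 0],
    [0, 0, 0, 0, 0, 0, 0]
  ]
}}

```text
clock: 14.43
eef_pos: [0.5535, 0.1207, 0.2053]
tool_rot: [0.639, 0.77, -0.0, -0.0]
ft_force: [-1.6, -2.1, -3.6]
grip_width: 0.0095
grasp_force: 58.9
```

```bash
python3 -c "
from rel import *
st()"
```

```text
x -0.05 y 184.74 z 167.29 yaw 10.631741378200626 F rail xyz -1.9955814300081054 -1.8033942480221614 -3.615339260502443 tau [-0.47425008  0.25880056  0.05099082] t 14.4333
```

Catch ramp is being felt. I'll creep on.

Emit:
{"method": "move_arm", "body": {
  "deltas": [
    [0, 1.5, 0, 0, 0, 0, 0],
    [0, 1.5, 0, 0, 0, 0, 0],
    [0, 1.5, 0, 0, 0, 0, 0],
    [0, 1.5, 0, 0, 0, 0, 0],
    [0, 1, 0, 0, 0, 0, 0],
    [0, 1, 0, 0, 0, 0, 0],
    [0, 0, 0, 0, 0, 0, 0],
    [0, 0, 0, 0, 0, 0, 0]
  ]
}}

```text
clock: 15.1
eef_pos: [0.552, 0.1289, 0.2053]
tool_rot: [0.638, 0.77, 0.0, -0.0]
ft_force: [-1.4, -0.7, -3.0]
grip_width: 0.0094
grasp_force: 58.9
```

```bash
python3 -c "
from rel import *
st()"
```

```text
x 0.07 y 193.05 z 167.35 yaw 10.643813893102362 F rail xyz -1.542866238390225 -0.4221675888555572 -2.9903943800805988 tau [-0.28539765  0.31209198  0.01657536] t 15.1
```

Emit:
{"method": "move_arm", "body": {
  "deltas": [
    [0, 1, 0, 0, 0, 0, 0],
    [0, 1, 0, 0, 0, 0, 0],
    [0, 1, 0, 0, 0, 0, 0],
    [0, 0, 0, 0, 0, 0, 0],
    [0, 0, 0, 0, 0, 0, 0]
  ]
}}

```text
clock: 15.52
eef_pos: [0.5515, 0.1317, 0.2054]
tool_rot: [0.639, 0.77, 0.0, -0.0]
ft_force: [-1.7, -0.9, -2.7]
grip_width: 0.0091
grasp_force: 58.9
```

```bash
python3 -c "
from rel import *
st()"
```

```text
x 0.10 y 195.87 z 167.38 yaw 10.63245497039113 F rail xyz -1.8749513163726157 -0.5228780182935759 -2.716663417475005 tau [-0.33604721  0.42318728  0.02147064] t 15.5167
```

Emit:
{"method": "move_arm", "body": {
  "deltas": [
    [0, 1, 0, 0, 0, 0, 0],
    [0, 1, 0, 0, 0, 0, 0],
    [0, 0, 0, 0, 0, 0, 0],
    [0, 0, 0, 0, 0, 0, 0]
  ]
}}

```text
clock: 15.85
eef_pos: [0.5512, 0.1337, 0.2054]
tool_rot: [0.639, 0.77, 0.0, -0.0]
ft_force: [-1.2, -1.7, -3.0]
grip_width: 0.0092
grasp_force: 58.9
```

```bash
python3 -c "
from rel import *
st();cv2.imwrite('pics/w9.png',bot.camera('wrist'));pickle.dump(bot.calibration('wrist'),open('w9.pkl','wb'))
for q in('bumper','catch'):
    for r in bot.outline_of(q,'wrist')[:2]:print(q,r['conf'],r['rect'])"
```

```text
x 0.11 y 197.88 z 167.38 yaw 10.63280270795801 F rail xyz -1.4767981980187184 -1.460354442128096 -2.959460201023715 tau [-0.31629011  0.3823477  -0.0165673 ] t 15.85
bumper 0.78 [326.0, 152.6, 50.9, 57.0]
catch 0.77 [390.9, 106.6, 27.1, 176.3]
catch 0.67 [146.9, 198.9, 243.7, 166.0]
```

Emit:
{"method": "move_arm", "body": {
  "deltas": [
    [0, 1, 0, 0, 0, 0, 0],
    [0, 0.5, 0, 0, 0, 0, 0],
    [0, 0, 0, 0, 0, 0, 0],
    [0, 0, 0, 0, 0, 0, 0]
  ]
}}

```text
clock: 16.33
eef_pos: [0.551, 0.1348, 0.2055]
tool_rot: [0.639, 0.769, -0.0, 0.0]
ft_force: [-0.9, -2.7, -2.9]
grip_width: 0.0091
grasp_force: 59.0
```

```bash
python3 -c "
from rel import *
st()"
```

```text
x 0.17 y 198.99 z 167.52 yaw 10.615539922876005 F rail xyz -1.38021213134503 -2.4727657287057414 -2.8652920679792366 tau [-0.68382551  0.36100325 -0.00758687] t 16.3333
```

Emit:
{"method": "move_arm", "body": {
  "deltas": [
    [0, 1, 0, 0, 0, 0, 0],
    [0, 0.5, 0, 0, 0, 0, 0],
    [0, 0, 0, 0, 0, 0, 0],
    [0, 0, 0, 0, 0, 0, 0]
  ]
}}

```text
clock: 16.67
eef_pos: [0.5508, 0.136, 0.2056]
tool_rot: [0.639, 0.769, -0.0, 0.0]
ft_force: [-2.0, -4.1, -0.8]
grip_width: 0.0091
grasp_force: 59.1
```

```bash
python3 -c "
from rel import *
st()"
```

```text
x 0.19 y 200.24 z 167.63 yaw 10.60249480267425 F rail xyz -2.720859160376638 -3.7015382021417755 -0.8333100629291355 tau [-1.21061763  0.3647445  -0.07493787] t 16.6667
```

Emit:
{"method": "move_arm", "body": {
  "deltas": [
    [0, 1, 0, 0, 0, 0, 0],
    [0, 0.5, 0, 0, 0, 0, 0],
    [0, 0, 0, 0, 0, 0, 0],
    [0, 0, 0, 0, 0, 0, 0]
  ]
}}

```text
clock: 17.0
eef_pos: [0.5506, 0.1372, 0.2057]
tool_rot: [0.639, 0.769, -0.0, 0.001]
ft_force: [-1.6, -4.5, -0.4]
grip_width: 0.0091
grasp_force: 59.2
```

```bash
python3 -c "
from rel import *
st()"
```

```text
x 0.21 y 201.49 z 167.67 yaw 10.593879021359399 F rail xyz -2.372833758333882 -4.173978789821722 -0.4035743147119893 tau [-1.34918371  0.3219538  -0.03925411] t 17.0
```

Emit:
{"method": "move_arm", "body": {
  "deltas": [
    [0, 1, 0, 0, 0, 0, 0],
    [0, 0.5, 0, 0, 0, 0, 0],
    [0, 0, 0, 0, 0, 0, 0],
    [0, 0, 0, 0, 0, 0, 0]
  ]
}}

```text
clock: 17.33
eef_pos: [0.5504, 0.1383, 0.2058]
tool_rot: [0.639, 0.769, -0.001, 0.001]
ft_force: [-1.1, -7.8, 0.4]
grip_width: 0.0094
grasp_force: 59.2
```

```bash
python3 -c "
from rel import *
st()
for q in('bumper','catch'):
    bot.camera('wrist') if q=='bumper' else 0
    for r in bot.outline_of(q,'wrist')[:1]:print(q,r['conf'],r['rect'])"
```

```text
x 0.22 y 202.58 z 167.75 yaw 10.580799908672196 F rail xyz -2.555903674855168 -7.425991605773235 0.36745169635802966 tau [-1.58250698  0.33554437 -0.04397108] t 17.3333
bumper 0.72 [323.2, 165.6, 55.5, 50.1]
catch 0.56 [389.3, 116.4, 26.6, 174.5]
```

Emit:
{"method": "move_arm", "body": {
  "deltas": [
    [0, 0.8, 0, 0, 0, 0, 0],
    [0, 0.4, 0, 0, 0, 0, 0],
    [0, 0, 0, 0, 0, 0, 0],
    [0, 0, 0, 0, 0, 0, 0]
  ]
}}

```text
clock: 17.82
eef_pos: [0.5502, 0.1389, 0.2057]
tool_rot: [0.639, 0.769, -0.001, 0.001]
ft_force: [-1.7, -7.4, 1.1]
grip_width: 0.0092
grasp_force: 59.2
```

```bash
python3 -c "
from rel import *
st()
for q in('bumper','catch'):
    bot.camera('wrist') if q=='bumper' else 0
    for r in bot.outline_of(q,'wrist')[:1]:print(q,r['conf'],r['rect'])"
```

```text
x 0.11 y 203.20 z 167.69 yaw 10.555165466228226 F rail xyz -3.0721636177666536 -6.997000053063739 1.1108406526817185 tau [-1.88255104  0.2985823  -0.02756733] t 17.8167
bumper 0.59 [322.9, 163.0, 51.7, 52.5]
catch 0.67 [259.3, 6.0, 114.4, 419.4]
```

Emit:
{"method": "move_arm", "body": {
  "deltas": [
    [0, 0.8, 0, 0, 0, 0, 0],
    [0, 0.4, 0, 0, 0, 0, 0],
    [0, 0, 0, 0, 0, 0, 0],
    [0, 0, 0, 0, 0, 0, 0]
  ]
}}

```text
clock: 18.3
eef_pos: [0.55, 0.1392, 0.2057]
tool_rot: [0.639, 0.769, -0.002, 0.002]
ft_force: [-0.9, -10.2, -0.3]
grip_width: 0.0095
grasp_force: 59.2
```

```bash
python3 -c "
from rel import *
st()
im=bot.camera('wrist');cv2.imwrite('pics/w10.png',cv2.resize(im[80:320,240:480],(600,600),interpolation=cv2.INTER_CUBIC))"
```

```text
x -0.03 y 203.57 z 167.70 yaw 10.523733087962468 F rail xyz -2.8158521343388716 -9.821207553588977 -0.26432863961943337 tau [-2.32282794  0.25560427 -0.0284501 ] t 18.3
```

View pics/w10.png

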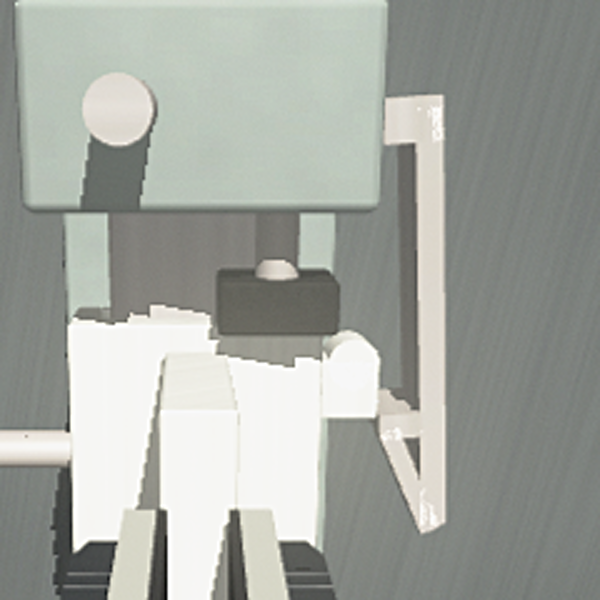

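The tooth is at (400, 420) in the crop, right at the lug's rear edge at (350, 415). It's about to snap, so a little more.

Emit:
{"method": "move_arm", "body": {
  "deltas": [
    [0, 0.7, 0, 0, 0, 0, 0],
    [0, 0.3, 0, 0, 0, 0, 0],
    [0, 0, 0, 0, 0, 0, 0],
    [0, 0, 0, 0, 0, 0, 0]
  ]
}}

```text
clock: 18.68
eef_pos: [0.5499, 0.1393, 0.2057]
tool_rot: [0.639, 0.769, -0.002, 0.002]
ft_force: [-0.9, -11.6, 0.0]
grip_width: 0.0094
grasp_force: 59.2
```

```bash
python3 -c "
from rel import *
st()"
```

```text
x -0.13 y 203.69 z 167.70 yaw 10.4906972332588 F rail xyz -3.01874601691656 -11.256327718507869 0.047477613192263846 tau [-2.78039114  0.17127603 -0.04718242] t 18.6833
```

Emit:
{"method": "move_arm", "body": {
  "deltas": [
    [0, 0.7, 0, 0, 0, 0, 0],
    [0, 0.3, 0, 0, 0, 0, 0],
    [0, 0, 0, 0, 0, 0, 0],
    [0, 0, 0, 0, 0, 0, 0]
  ]
}}

```text
clock: 19.02
eef_pos: [0.5497, 0.1394, 0.2057]
tool_rot: [0.64, 0.769, -0.003, 0.003]
ft_force: [-1.9, -14.7, 0.9]
grip_width: 0.0093
grasp_force: 59.2
```

```bash
python3 -c "
from rel import *
st()
im=bot.camera('wrist');cv2.imwrite('pics/w11.png',im);cv2.imwrite('pics/s11.png',bot.camera('side'))
a=cv2.cvtColor(cv2.imread('pics/w8.png'),6);b=cv2.cvtColor(im,6)
# hook rod and rib-top/lug shifts in the tool-fixed view since w8
for n,(x,y,w,h) in dict(hooktip=(140,235,60,50),lug=(366,200,35,50),ribtop=(300,210,40,40)).items():
    r=cv2.matchTemplate(b[y-15:y+h+15,x-15:x+w+15],a[y:y+h,x:x+w],5);l=cv2.minMaxLoc(r);print(n,l[3][0]-15,l[3][1]-15,l[1])"
```

```text
x -0.22 y 203.81 z 167.70 yaw 10.459115368505927 F rail xyz -4.594902826651936 -14.102942425381297 0.8719500465270502 tau [-3.18387416  0.20507146 -0.02869524] t 19.0167
hooktip -1 4 0.9708772897720337
lug -1 5 0.7555209994316101
ribtop -1 14 0.5362709760665894
```

Run:
```python
from rel import *
st()
t=np.radians(10.65);m=np.array([.5878,-.0608]);V=np.array([np.cos(t),np.sin(t)]);U=np.array([-np.sin(t),np.cos(t)])
def rf(c,px,z):
    d=1e3*(onz(c,px,z)[:2]-m);return np.round([d@V,d@U],1)
def show(n,c,im,rows):
    print(n)
    for r in rows:
        a=im[r,375:435].astype(int);b=(a.min(1)>140)&(a[:,2]>=a[:,1])
        xs=np.where(b)[0]+375
        if len(xs):
            g=np.split(xs,np.where(np.diff(xs)>1)[0]+1);print(r,[(int(k[0]),int(k[-1]),rf(c,(k[0],r),.182)) for k in g if len(k)>1])
show("w8",pickle.load(open("w8.pkl","rb")),cv2.imread("pics/w8.png"),range(10,190,10))
im=cv2.imread("pics/w11.png");c=bot.calibration("wrist")
show("now",c,im,range(120,300,8))
```

```text
x -0.21 y 203.80 z 167.70 yaw 10.455232781151677 F rail xyz -3.9873644404153743 -12.78618571503283 0.3126150837332007 tau [-3.22747002  0.21931571  0.01081086] t 19.1167
w8
10 [(413, 424, array([ 40.2, 259.3]))]
20 [(413, 424, array([ 40.4, 255.4]))]
30 [(412, 423, array([ 40.3, 251.5]))]
40 [(411, 422, array([ 40.1, 247.6]))]
50 [(411, 422, array([ 40.3, 243.6]))]
60 [(410, 421, array([ 40.2, 239.5]))]
70 [(410, 420, array([ 40.4, 235.4]))]
80 [(409, 420, array([ 40.2, 231.2]))]
90 [(408, 419, array([ 40.1, 227. ]))]
100 [(408, 418, array([ 40.3, 222.7]))]
110 [(407, 418, array([ 40.1, 218.4]))]
120 [(407, 417, array([ 40.4, 214. ]))]
130 [(388, 417, array([ 31.9, 209.5]))]
140 [(390, 398, array([ 33., 205.])), (405, 416, array([ 40., 205.]))]
150 [(393, 401, array([ 34.7, 200.5])), (405, 415, array([ 40.3, 200.5]))]
160 [(396, 414, array([ 36.3, 195.8]))]
170 [(399, 414, array([ 38. , 191.1]))]
180 [(402, 410, array([ 39.7, 186.4]))]
now
120 [(394, 417, array([ 34.3, 271.8]))]
128 [(394, 417, array([ 34.5, 268.3]))]
136 [(394, 418, array([ 34.6, 264.7]))]
144 [(407, 417, array([ 40
[... 278 characters left out ...]
43. , 234.5]))]
208 [(408, 418, array([ 43.2, 230.5]))]
216 [(375, 386, array([ 27.2, 226.5])), (408, 418, array([ 43.4, 226.5]))]
224 [(375, 391, array([ 27.4, 222.5])), (408, 418, array([ 43.7, 222.4]))]
232 [(375, 391, array([ 27.5, 218.3])), (408, 418, array([ 43.9, 218.3]))]
240 [(375, 389, array([ 27.7, 214.2])), (391, 402, array([ 35.7, 214.2])), (408, 418, array([ 44.2, 214.1]))]
248 [(392, 418, array([ 36.4, 209.9]))]
256 [(393, 401, array([ 37.1, 205.7])), (408, 418, array([ 44.7, 205.7]))]
264 [(396, 405, array([ 38.8, 201.4])), (408, 418, array([ 44.9, 201.3]))]
272 [(400, 418, array([ 41.1, 197. ]))]
280 [(403, 418, array([ 42.9, 192.6]))]
288 [(406, 418, array([ 44.7, 188.1]))]
```

The catch is still riding on the lug. The hanger has pitched or lagged about 2 mm nose-down in the grip, so it's binding. I'll pitch the tool nose-up slightly, without pushing harder.

Emit:
{"method": "move_arm", "body": {
  "deltas": [
    [0, -0.5, 0, 0, 0, 0.5, 0],
    [0, 0, 0, 0, 0, 0.5, 0],
    [0, 0, 0, 0, 0, 0.5, 0],
    [0, 0, 0, 0, 0, 0, 0],
    [0, 0, 0, 0, 0, 0, 0]
  ]
}}

```text
clock: 19.53
eef_pos: [0.5499, 0.1402, 0.2057]
tool_rot: [0.639, 0.769, 0.007, -0.008]
ft_force: [-1.2, -9.7, 0.2]
grip_width: 0.0092
grasp_force: 59.1
```

```bash
cat >> rel.py <<'E'
def look():
    st(10.65);im=bot.camera("wrist")
    for r in (180,210,224,256,264):
        a=im[r,375:435].astype(int);xs=np.where((a.min(1)>140)&(a[:,2]>=a[:,1]))[0]+375
        print(r,[(int(k[0]),int(k[-1])) for k in np.split(xs,np.where(np.diff(xs)>1)[0]+1) if len(k)>1])
    a=im[200:270,384].min(1)>140;print("lug rows col384",np.where(a)[0]+200 if a.any() else None)
    print("rot",np.round(bot.get_obs()["tool_rot"],4))
    return im
E
python3 -c "
from rel import *
look()"
```

```text
x -0.10 y 204.57 z 167.71 yaw 10.49098860110302 F rail xyz -3.003409637863495 -9.324188412267265 0.20276743707976047 tau [-2.61457822  0.19229326 -0.04925206] t 19.5333
180 [(406, 416)]
210 [(406, 417)]
224 [(375, 390), (407, 416)]
256 [(391, 417)]
264 [(394, 403), (407, 417)]
lug rows col384 [217 218 219 220 221 222 223 224 225 226 227 228 229 230 231 232 233 234
 235 236 237 238 239 240 241 242 243 244 245 246 247 248 249]
rot [ 0.6394  0.7688  0.0066 -0.0079]
```

Emit:
{"method": "move_arm", "body": {
  "deltas": [
    [0, 0.5, 0, 0, 0, 0.3, 0],
    [0, 0.5, 0, 0, 0, 0, 0],
    [0, 0, 0, 0, 0, 0, 0],
    [0, 0, 0, 0, 0, 0, 0]
  ]
}}

```text
clock: 19.92
eef_pos: [0.5498, 0.1409, 0.2057]
tool_rot: [0.639, 0.769, 0.008, -0.009]
ft_force: [-0.6, -10.6, 0.3]
grip_width: 0.0091
grasp_force: 59.1
```

```bash
python3 -c "
from rel import *
look()"
```

```text
x -0.11 y 205.21 z 167.72 yaw 10.491107834196484 F rail xyz -2.5899175028187713 -10.262532676487824 0.3293437725773739 tau [-2.84730038  0.15769405 -0.03134336] t 19.9167
180 [(406, 416)]
210 [(406, 416)]
224 [(375, 390), (407, 417)]
256 [(391, 417)]
264 [(394, 402), (407, 417)]
lug rows col384 [217 218 219 220 221 222 223 224 225 226 227 228 229 230 231 232 233 234
 235 236 237 238 239 240 241 242 243 244 245 246 247 248 249]
rot [ 0.6394  0.7687  0.008  -0.0095]
```

Emit:
{"method": "move_arm", "body": {
  "deltas": [
    [0, 0.5, 0, 0, 0, 0.2, 0],
    [0, 0.5, 0, 0, 0, 0, 0],
    [0, 0, 0, 0, 0, 0, 0],
    [0, 0, 0, 0, 0, 0, 0]
  ]
}}

```text
clock: 20.3
eef_pos: [0.5496, 0.1414, 0.2057]
tool_rot: [0.64, 0.769, 0.009, -0.011]
ft_force: [-0.4, -12.1, -0.1]
grip_width: 0.0093
grasp_force: 59.1
```

```bash
python3 -c "
from rel import *
look()"
```

```text
x -0.18 y 205.75 z 167.73 yaw 10.473186907591433 F rail xyz -2.5750916148097764 -11.777313793832025 -0.05785401237693405 tau [-3.08246452  0.13842384 -0.09147847] t 20.3
180 [(406, 416)]
210 [(406, 416)]
224 [(375, 390), (407, 416)]
256 [(391, 417)]
264 [(393, 401), (407, 417)]
lug rows col384 [217 218 219 220 221 222 223 224 225 226 227 228 229 230 231 232 233 234
 235 236 237 238 239 240 241 242 243 244 245 246 247 248 249 250]
rot [ 0.6395  0.7686  0.0088 -0.0105]
```

```bash
python3 -c "
from rel import *
im=bot.camera('wrist');cv2.imwrite('pics/w12.png',im)
for r in range(212,262,2):print(r,' '.join('%3d'%v for v in im[r,372:420:2].min(1)))"
```

```text
212  94  91 135 134 133 136 132 134 130 130 134 130 131 133 104 102  97 171 207 207 204 207 180 127
214  96  87 131 130 129 133 133 134 127 132 133 132 128 134 104 102  99 169 207 206 205 208 178 123
216  91 158 222 229 229 159 125 132 129 136 133 133 130 134 104 103 101 170 210 206 205 206 197 122
218 190 205 214 216 220 234 203 121 128 132 134 131 131 137 104 104 101 172 210 206 206 207 196 125
220 184 190 243 244 244 244 246 254 126 130 132 130 132 134 104 105 103 145 209 205 206 207 196 123
222 164 246 244 243 243 243 243 245 255 133 134 133 133 135 107 105 103 140 210 205 206 208 196 125
224 227 245 243 243 243 243 243 243 246 225 129 132 132 135 105 107 103 141 211 205 206 207 198 126
226 247 243 243 243 243 243 242 243 243 255 125 129 134 136 106 105 105 139 211 207 207 208 198 130
228 247 247 247 248 247 248 246 247 246 255 120 130 133 136 111 107 103 141 210 208 206 209 198 126
230 247 247 247 247 247 247 247 247 248 255 125 132 131 137 106 107 103 140 212 207 207 207 198 124
232 247 247 244 247 247 247 247 247 247 255 122 133 135 135 109 106 106 142 211 206 207 208 196 124

[... 699 characters left out ...]

248 248 248 249 248 248 247 246 247 250 215 188 188 192 190 190 189 120  81 214 208 209 208 219 120
250 155 156 155 156 158 153 152 134 139 157 186 185 186 185 184 189 193 185 217 208 208 210 220 123
252 133 139 135 138 137 136 138 122 107 120 211 210 211 216 214 207 204 203 210 209 209 210 219 123
254 137 140 137 141 135 137 136 135 111  99 214 210 210 214 212 206 203 200 214 210 209 208 217 131
256 134 139 142 138 135 139 136 134 126  94 212 211 210 210 212 207 204 199 219 209 210 208 219 130
258 133 135 140 136 135 138 135 137 138  97 209 208 208 208 217 208 206 202 221 211 210 207 219 127
260 132 135 136 137 136 137 134 132 137 101 212 252 241 227 193 148 143 117 207 208 210 209 217 128
```

The lug's rear edge at row 249.5 is just level with the tooth face at row 251. It needs roughly half a millimetre more.

Emit:
{"method": "move_arm", "body": {
  "deltas": [
    [0, 0.5, 0, 0, 0, 0.2, 0],
    [0, 0.3, 0, 0, 0, 0, 0],
    [0, 0, 0, 0, 0, 0, 0],
    [0, 0, 0, 0, 0, 0, 0]
  ]
}}

```text
clock: 20.73
eef_pos: [0.5495, 0.1427, 0.2057]
tool_rot: [0.639, 0.769, 0.01, -0.012]
ft_force: [-0.9, -11.7, 0.3]
grip_width: 0.0092
grasp_force: 59.0
```

```bash
python3 -c "
from rel import *
im=look()
for r in range(240,262,2):print(r,' '.join('%3d'%v for v in im[r,372:420:2].min(1)))"
```

```text
x -0.07 y 207.04 z 167.70 yaw 10.494532320198156 F rail xyz -3.0656947726678387 -11.28557393923289 0.3050674307008498 tau [-2.85593966  0.14955738 -0.09346203] t 20.7333
180 [(402, 412)]
210 [(401, 411)]
224 [(375, 389), (400, 410)]
256 [(382, 408)]
264 [(382, 408)]
lug rows col384 [218 219 220 221 222 223 224 225 226 227 228 229 230 231 232 233 234 235
 236 237 238 239 240 241 242 243 244 245 246 247 248 249 251 252 253 254
 255 256 257 258 259 260 261 262 263 264 265 266 267 268 269]
rot [ 0.6394  0.7687  0.0103 -0.0122]
240 243 244 244 244 244 243 241 241 246 201 118 109 109  96 208 209 208 208 217 128 127 132 127 128
242 243 243 244 243 244 243 241 242 246 197 115 108 109  92 218 209 210 208 219 126 130 130 129 127
244 243 243 245 243 244 242 241 241 246 168 113 108 110  91 216 210 210 208 219 123 130 129 128 126
246 243 243 244 244 244 242 241 241 247 165 110 110 109 114 216 211 209 210 222 124 131 132 130 125
248 247 247 248 247 248 246 245 244 249 160  98 107 109 118 213 211 210 210 203 124 128 129 128 126
250 160 162 166 144 145 134 132 189 203 192 193 129 107 116 219 211 210 209 201 127 130 129 128 128
252 133 141 139 111 110 195 195 193 194 191 187 185  95 143 216 210 211 211 201 126 129 129 128 129
254 133 139 140 111 109 185 193 193 194 196 192 191 193 173 212 211 210 211 182 124 130 128 126 131
256 135 138 139 116 107 172 210 212 214 214 214 207 201 240 208 210 212 210 183 128 128 128 126 132
258 135 137 138 140 107 169 211 211 212 214 212 208 202 230 214 210 210 211 161 128 129 130 127 129
260 137 134 138 139 111 196 211 206 240 220 210 207 202 205 216 208 210 212 166 129 132 126 129 131
```

The catch has snapped: the tooth tip is now at column 382, behind the lug. I'll unload the tool before opening.

Emit:
{"method": "move_arm", "body": {
  "deltas": [
    [0, -1, 0, 0, 0, -0.5, 0],
    [0, -0.7, 0, 0, 0, -0.5, 0],
    [0, -0.7, 0, 0, 0, -0.5, 0],
    [0, -0.5, 0, 0, 0, -0.2, 0],
    [0, 0, 0, 0, 0, 0, 0],
    [0, 0, 0, 0, 0, 0, 0]
  ]
}}

```text
clock: 21.28
eef_pos: [0.5498, 0.1415, 0.2056]
tool_rot: [0.639, 0.769, 0.002, -0.002]
ft_force: [-1.7, -7.3, -1.2]
grip_width: 0.0095
grasp_force: 59.1
```

```bash
python3 -c "
from rel import *
look()"
```

```text
x 0.01 y 205.86 z 167.60 yaw 10.564040736383657 F rail xyz -3.018879638944595 -6.837207189123587 -1.1872904158328812 tau [-1.87715117  0.27509397  0.00699084] t 21.2833
180 [(403, 413)]
210 [(401, 411)]
224 [(375, 390), (400, 410)]
256 [(382, 408)]
264 [(384, 392), (398, 408)]
lug rows col384 [214 215 216 217 218 219 220 221 222 223 224 225 226 227 228 229 230 231
 232 233 234 235 236 237 238 239 240 241 242 243 244 245 246 247 248 249
 250 251 252 253 254 255 256 257 258 259 260 261 262 263 264 265 266]
rot [ 0.639   0.7692  0.0018 -0.002 ]
```

Emit:
{"method": "move_arm", "body": {
  "deltas": [
    [0, -0.7, 0, 0, 0, -0.3, 0],
    [0, -0.7, 0, 0, 0, 0, 0],
    [0, -0.6, -0.5, 0, 0, 0, 0],
    [0, 0, 0, 0.5, 0, 0, 0],
    [0, 0, 0, 0, 0, 0, 0],
    [0, 0, 0, 0, 0, 0, 0]
  ]
}}

```text
clock: 21.83
eef_pos: [0.5499, 0.14, 0.2053]
tool_rot: [0.639, 0.769, 0.001, -0.0]
ft_force: [0.1, -6.5, -0.6]
grip_width: 0.0094
grasp_force: 59.2
```

```bash
python3 -c "
from rel import *
look()"
```

```text
x -0.17 y 204.33 z 167.29 yaw 10.576254809416339 F rail xyz -1.1195461015789423 -6.387549961250895 -0.588858622463344 tau [-1.50087794e+00  1.68915714e-01 -4.92723001e-04] t 21.8333
180 [(403, 413)]
210 [(402, 411)]
224 [(375, 377), (379, 383), (385, 387), (401, 411)]
256 [(383, 408)]
264 [(385, 393), (398, 408)]
lug rows col384 [213 214 215 216 217 218 219 220 221 222 223 224 225 226 227 228 229 230
 231 232 233 234 235 236 237 238 239 240 241 242 243 244 245 246 247 248
 249 250 251 252 253 254 255 256 257 258 259 260 261 262]
rot [ 6.389e-01  7.693e-01  8.000e-04 -2.000e-04]
```

Emit:
{"method": "move_arm", "body": {
  "deltas": [
    [0, -0.7, 0, 0, 0, 0, 0],
    [0, -0.7, 0, 0.5, 0, 0, 0],
    [0, -0.6, 0, 0, 0, 0, 0],
    [0, 0, 0, 0.3, 0, 0, 0],
    [0, 0, 0, 0, 0, 0, 0],
    [0, 0, 0, 0, 0, 0, 0]
  ]
}}

```text
clock: 22.38
eef_pos: [0.5501, 0.1389, 0.2047]
tool_rot: [0.639, 0.769, 0.001, -0.001]
ft_force: [-1.7, -5.2, 0.7]
grip_width: 0.0085
grasp_force: 59.4
```

```bash
python3 -c "
from rel import *
look()"
```

```text
x -0.16 y 203.20 z 166.68 yaw 10.608270217592931 F rail xyz -2.680838495812793 -4.79345692809131 0.6621031357150612 tau [-1.26593339  0.26989001  0.02734563] t 22.3833
180 [(404, 414)]
210 [(375, 383), (402, 412)]
224 [(375, 391), (401, 411)]
256 [(383, 390), (392, 408)]
264 [(386, 394), (398, 408)]
lug rows col384 [211 212 213 214 215 216 217 218 219 220 221 222 223 224 225 226 227 228
 229 230 231 232 233 234 235 236 237 238 239 240 241 242 243 244 245 246
 247 248 249 250 251 252 253 254 255 256 257 258 259 260]
rot [ 6.387e-01  7.695e-01  1.400e-03 -7.000e-04]
```

Emit:
{"method": "move_arm", "body": {
  "deltas": [
    [0.15, 0, 0, 0, 0, 0, 0],
    [0.25, 0, 0, 0, 0, 0, 0],
    [0.4, 0, 0, 0, 0, 0, 0],
    [0.4, 0, 0, 0, 0, 0, 0],
    [0.4, 0, 0, 0, 0, 0, 0],
    [0.4, 0, 0, 0, 0, 0, 0]
  ]
}}

```text
clock: 22.93
eef_pos: [0.5498, 0.1396, 0.2042]
tool_rot: [0.638, 0.77, 0.001, -0.001]
ft_force: [-0.2, -0.0, 0.0]
grip_width: 0.0344
grasp_force: 0.0
```

```bash
python3 -c "
from rel import *
im=look();print(bot.get_obs()['grip_width'])
for r in range(200,270,4):print(r,' '.join('%3d'%v for v in im[r,372:420:2].min(1)))"
```

```text
x -0.30 y 203.95 z 166.21 yaw 10.646829021174774 F rail xyz -0.15934592417719234 -0.00872526384608419 0.030164071484224324 tau [ 0.00841671 -0.01016222 -0.00725986] t 22.9333
180 [(404, 414)]
210 [(402, 412)]
224 [(378, 379), (381, 386), (388, 389), (391, 392), (402, 411)]
256 [(383, 409)]
264 [(386, 394), (399, 409)]
lug rows col384 [212 213 214 215 216 217 218 219 220 221 222 223 224 225 226 227 228 229
 230 231 232 233 234 235 236 237 238 239 240 241 242 243 244 245 246 247
 248 249 250 251 252 253 254 255 256 257 258 259]
rot [ 0.6385  0.7696  0.0014 -0.0014]
0.03401831708073526
200  85  85  90 130 128 128 130 126 125 125 123 129  99  99  96  82 207 200 198 199 205 129 122 128
204  84  87  89 130 126 130 128 127 127 125 128 129  98 101  97 106 208 199 201 200 208 123 122 123
208  87  87 107 130 126 130 128 130 125 125 126 130 100  99  99 132 204 199 201 200 208 117 126 122
212  88  85 202 226 231 231 153 123 126 124 127 127  98 102  99 166 203 201 198 201 191 117 128 123
216 174 194 197 221 237 237 237 238 177 125 129 123  99 104  97 196 203 200 201 202 174 124 122 126
220 135 23
[... 589 characters left out ...]

244 238 242 242 243 242 243 238 237 239 246 185 181 100 101 169 206 203 204 204 180 124 123 125 123
248 127 133 130 119 105  97 177 183 181 186 183 181 183 175 191 206 204 205 205 160 124 123 121 126
252 130 133 135 133 122  96 200 205 206 210 208 206 197 197 223 204 203 205 207 147 126 122 122 126
256 129 132 134 133 130 101 202 204 222 207 213 207 197 195 249 202 204 203 208 137 124 119 127 128
260 129 133 132 132 135 130 140 207 205 205 214  96 100  88 202 205 205 205 210 134 123 122 127 127
264 128 133 134 129 132 129 116 201 205 204 207 164 101  91 205 206 204 205 214 125 124 129 125 126
268 132 130 131 129 129 130 132  96 202 205 204 210 119  86 210 205 202 203 216 117 124 128 129 125
```

Released, with the tooth shut behind the lug. I'll retreat straight up.

Emit:
{"method": "move_arm", "body": {
  "deltas": [
    [0.4, 0, 0, -8, 0, 0, 0],
    [0.4, 0, 0, -15, 0, 0, 0],
    [0.4, 0, 0, -20, 0, 0, 0],
    [0.4, 0, 0, -20, 0, 0, 0],
    [0.4, 0, 0, -20, 0, 0, 0],
    [0.4, 0, 0, -10, 0, 0, 0],
    [0.4, 0, 0, 0, 0, 0, 0],
    [0.4, 0, 0, 0, 0, 0, 0],
    [0.4, 0, 0, 0, 0, 0, 0],
    [0.4, 0, 0, 0, 0, 0, 0]
  ]
}}

```text
clock: 23.82
eef_pos: [0.5491, 0.1387, 0.2958]
tool_rot: [0.639, 0.77, 0.0, -0.002]
ft_force: [-0.1, -0.1, 0.0]
grip_width: 0.0345
grasp_force: 0.0
```

Run:
```python
from rel import *
st();c=bot.calibration("wrist");im=bot.camera("wrist");cv2.imwrite("pics/w13.png",im)
t=np.radians(10.65);m=np.array([.5878,-.0608]);V=np.array([np.cos(t),np.sin(t)]);U=np.array([-np.sin(t),np.cos(t)])
for y in(195,210,225,240,255):
    a=m+V*.041+U*y/1e3;px=proj(c,np.r_[a,.182])[0];r=int(round(px[1]));a=im[r,360:440].astype(int);xs=np.where((a.min(1)>140)&(a[:,2]>=a[:,1]))[0]+360
    for k in np.split(xs,np.where(np.diff(xs)>1)[0]+1):
        if len(k)>2:
            q=[1e3*(onz(c,(x,r),.182)[:2]-m) for x in(k[0],k[-1])];print(y,[round(float(d@V),1) for d in q])
```

```text
x -0.98 y 203.19 z 257.82 yaw 10.624430855981352 F rail xyz -0.15909719893256039 -0.05712010395210361 0.036214280107678354 tau [ 0.0246769  -0.00937599  0.03269538] t 23.8167
195 [35.9, 44.6]
210 [31.7, 44.7]
225 [27.7, 34.8]
225 [39.8, 44.8]
240 [39.9, 44.8]
255 [40.0, 44.8]
```

The catch arm is parallel to the rail at x = 40, with its barb at 31.7. That matches its shut position before the slide.

```bash
python3 -c "
from workcell import bot
print(bot.job_done())"
```

```text
the job is handed in; nothing more can be done
None
```

The aluminium hanger is on the rail with its hook on the robot's side and the catch shut behind its lug, pressed against the bumper; the job is handed in at about 24 s, with the mould and tape roll untouched, and no verdict was returned.

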